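# Seat the keyed bead caddy and shut the organizer

### The arm

A 6-joint arm with a two-finger parallel gripper is mounted at the origin on the work surface. World frame = base frame: x ahead of the robot, y to its left, z up, the work surface at z = 0. Lengths are in m, angles in rad, forces in N, time in s.
With the tool pointing down it reaches from about 0.3 to 0.75 m from the base axis. Payload 8.5 kg.
Tool frame: the origin (TCP) lies at the very end of the fingers, on their centre line; the grasp point (between the pads) lies 19 mm behind it; z points along the fingers, y is the line along which they close (so a half turn about z gives the same grasp; the last joint's range is limited). The gripper opens to 85 mm and grips with 20 to 120 N. Pads are 22 mm wide; open, the fingers measure 114 mm over their backs; the gripper's body (76 mm by 85 mm) begins 54 mm behind the grasp point. The pads swing forward as they close: fully open they stand 13 mm farther back than shut.
Start: joints at [-1.527, 0.381, 1.297, -0, 1.464, -0.215], TCP at [0.141, -0.532, 0.231] pointing down, gripper open.
Joint ranges: [-3.11, 3.11], [-0.89, 2.33], [0.22, 2.48], [-1.42, 4.56], [0.17, 2.85], [-2.88, 2.88]. Speed limits (rad/s): [2.39, 2.39, 3.14, 3.14, 3.14, 3.14].

### API

Orientations are given as a unit quaternion [x, y, z, w].
In Python, from cell import * gives the robot as it stands. The module is installed in compiled form; this text tells all that it offers.
- The arm moves only by the tool jog_arm, never from a script. Its argument "deltas" is a list of rows, each a list of 6 numbers: the shift along the tool's x, y, z scaled (see below), then the turn, a rotation vector about the tool's x, y, z scaled (see below). In form: [[tx, ty, tz, rx, ry, rz], ...]. A call has exactly 10 rows; each row shifts and turns the commanded pose from where the row before left it, along the tool's axes as they then stand; what a row does not reach is not made up. The controller multiplies each number of a shift by 0.04 m and each number of a turn by 6 degrees. A row lasts 1/10 s, in which the tool goes at most 50 mm and 8.59 degrees, less where a joint would pass 70% of its speed; a pose out of reach is approached as far as the arm can. A call with a number of a shift or a turn outside -1 to 1 is refused whole. A call with a gripper value outside its range is refused whole. "hand" is the closure, from 0 (fully open) to 1 (shut), set as the call begins (left out, the last holds). The fingers move at their own pace and stop on an object; "squeeze" is the grip in N (left out, the last holds). Time passes only in rows, so rows that do not move let the fingers close, or fill a call up. It gives the time, the measured TCP pose, the force, the opening and the grip force at its end, in the units of the state.
- sense(): the state, without advancing time (a new reading comes with each control period).
- capture(name): name is "scene" or "side" or "wrist"; returns a dict with "image" (420x560x3 uint8, blue, green, red), "intrinsics" (3x3 intrinsics, pixels), "xyz" and "orientation" of the camera in the world. Camera axes: x right, y up, looking along -z (the intrinsics and any distortion apply to the point x, -y, -z); pixel columns grow to the right and rows downward; lengths in m; the calibration is good to about 2 mm. The wrist camera is an equidistant fisheye: a pixel r from the principal point sees the ray r / f radians off the axis. A picture is of the moment at which its call begins. There is no depth.
- close_job(): hands the job in; it is judged then, once.
The state is a dict: "t": time; "qpos": joint angles; "joint_velocities": joint speeds; "tau": joint torques, N m; "tcp_pos": TCP position; "tcp_rot": TCP orientation; "ft_force": force on the tool from outside, world axes, zero at the start; "wrist_torque": the same for the moment, N m; "width": finger opening in m; "finger_force": force on a finger pad.
Only numpy, scipy, OpenCV 4.12 (cv2) and the standard library are available. Lean on these libraries where they do the work, as an engineer would, in place of code of your own. Each camera call takes 0.05 s, during which the arm holds its last target. There are 200 camera calls.

### The job

Put the orange bead caddy into the open organizer with its yellow side towards the lid hinge, and shuffle it about under light pressure until its keyed foot drops fully home in the socket of the white liner; the liner has slipped a little inside the box, so feel for the socket and never force the caddy down. Let go of it, then fold the lid fully shut. Leave the dish, pliers, scoop and tin where they are.

Things in the scene. Friction and masses are not known exactly. Their poses are not given: they have to be found in the camera images.
- caddy: Loose orange plastic bead caddy, about 90 g, standing on its foot on the table. Origin: centre of the foot's underside, z up. Foot: 30 mm (x) by 36 mm (y), 13 mm high, bottom edges rounded 2 mm, with a key rib on its +x face (see key). On it a low tray 52 (x) by 56 mm (y), z = 13 to 23 mm, its +x wall yellow. The blue and red beads in it are glued.
- fin (a point): Middle of the top of the caddy's grip, 53 mm above its foot's underside: an upright fin in the middle of the tray, 12 mm thick (caddy y), 40 mm long (x), free for 30 mm above the tray's walls. Pinch it across y from above. Yellow mark at its +x end.
- key (a point): Tip of the caddy's yellow key rib, at mid height: the rib is 12 mm wide, as high as the foot (13 mm), and reaches 23 mm from the caddy's centre along its +x. It must point to the lid hinge.
- organizer: Clear plastic box with green rims, fixed: 160 mm (x) by 180 (y), 68 high, walls 4. Origin: centre of underside; +x points to the hinge side, away from the robot, within 0.25 rad. In it a white liner plate, 14 mm thick, top 24 mm above the underside, lies on black foam: pressed over about 2.5 N it sinks 1 mm per 3 N, 5 mm at most, and springs back. Sideways it is wedged fast.
- bay (a point): Nominal centre of the liner's keyed socket, at the liner's top; fixed to the box, 12 mm from its centre towards the robot. The liner has slipped, unmeasured: the true socket is up to 7.5 mm off in the box's x and in its y, and turned up to 0.04 rad. Through opening, dark from above: 34 mm (x) by 40 (y), with a notch 16 mm wide at +x reaching 25 mm from its centre: 2 mm play all round.
- home (a point): 13 mm below bay, 11 mm above the box's underside: the nominal place of the caddy's origin when fully home, its tray flat on the liner (true place up to 7.5 mm off in x and y, as the socket). Unseated on the liner the caddy stands 13 mm higher and blocks the lid; home, its fin ends 4 mm under the shut lid.
- hinge (a point): Point on the lid's hinge axis, in the middle of the organizer's far (+x) rim, 68 mm above its underside; turns with the lid. The hinge axis is the box's y.
- lid_edge (a point): Middle of the lid's free edge, 160 mm from the hinge, on the lid's inner face. The lid is a clear plate with green edges, 180 mm wide, 5 mm thick; a green thumb lip 50 mm wide stands 12 mm further out here.
- lid (a joint): Lid angle, rad: 0 shut (flat on the rim), 1.57 upright; at the start about 1.6 to 1.8, leaning a little away from the robot. Stiff hinge (about 0.16 N m): it stays or sinks slowly when left. Shut it by pushing its outer face from the far side, then down from above.
- dish: Bystander: white ceramic dish, 90 mm across, 22 mm high. Origin: centre of underside.
- pliers: Bystander: flat-nose pliers lying on the table, 165 mm long along x, jaws at +x, 13 mm high. Origin: on the table, below the joint's rear.
- scoop: Bystander: green plastic bead scoop, 135 mm long along x, 18 mm high, handle to -x. Origin: on the table, near the root of its handle.
- tin: Bystander: small round aluminium tin, shut, 67 mm across, 32 mm high. Origin: centre of underside. A terracotta pot 110 mm across and 150 mm high with its plant stands beside it, about 100 mm further to the left; it is fixed.

How it is judged:
On the way:
1. the caddy is fully home in the socket and let go, with the lid still open (z of caddy in the frame of organizer between 0.005 and 0.0145 m and horizontal distance between caddy and bay below 0.016 m and angle between the x axis of caddy and the x axis of organizer, either way round below 0.25 rad and angle between caddy's own z axis and vertical below 0.08 rad and contact force between caddy and the fingers below 0.1 N and value of joint lid above 1 rad), for 0.2 s.
At the end, for the whole second after the job is handed in: The caddy stands fully home in the liner's socket (origin less than 14.5 mm above the organizer's underside, within 16 mm of the bay point seen from above, aligned with the box within 0.25 rad, upright within 0.08 rad), released and at rest, and the lid is shut (under 0.05 rad) (z of caddy in the frame of organizer between 0.005 and 0.0145 m and horizontal distance between caddy and bay below 0.016 m and angle between the x axis of caddy and the x axis of organizer, either way round below 0.25 rad and angle between caddy's own z axis and vertical below 0.08 rad and value of joint lid below 0.05 rad and linear speed of caddy below 0.02 m/s and contact force between caddy and the fingers below 0.1 N); the robot touches nothing.
It fails at once if the caddy is forced: more than 25 N between the caddy and the organizer with its liner and lid (contact force between caddy and organizer above 25 N).
It fails at once if disturbed: white dish moved by more than 25 mm (distance of dish from where it was at the start of the episode above 0.025 m).
It fails at once if disturbed: pliers moved by more than 25 mm (distance of pliers from where it was at the start of the episode above 0.025 m).
It fails at once if disturbed: green scoop moved by more than 25 mm (distance of scoop from where it was at the start of the episode above 0.025 m).
It fails at once if disturbed: aluminium tin moved by more than 25 mm (distance of tin from where it was at the start of the episode above 0.025 m).
It also fails if it takes over 72 s, if anything falls off the work surface, if the arm or the gripper's body presses on something with over 40 N, if the wrist force passes 120 N, or if a joint passes its speed limit or range.

## Working session

There is one attempt and no reset: what is moved stays moved. The work goes in short steps, Python scripts to look and compute and a tool call to move; the robot and the scene stay as the last step left them, time stands still between calls to the robot, and variables do not carry over. Pictures are saved under pics/ and viewed, at most 10 in all, crops included, and the job is handed in when it is done.

Besides the shell and the picture viewer there is one more tool, called after "Request:" as name([rows], argument=value, ...), one row to a line, values as JSON. jog_arm: Moves the arm, as the interface text tells. Its arguments: {"type":"object","properties":{"deltas":{"type":"array"},"hand":{"type":"number"},"squeeze":{"type":"number"}},"required":["deltas"]}

```bash
mkdir -p pics; cat > h.py <<'E'
from cell import *
import numpy as np, cv2
from scipy.spatial.transform import Rotation as R
def ray(c,u,v,fish=False):
    K=np.array(c["intrinsics"]);a=(u-K[0,2])/K[0,0];b=(v-K[1,2])/K[1,1]
    if fish:
        t=np.hypot(a,b);s=np.sin(t)/max(t,1e-9);d=np.array([a*s,-b*s,-np.cos(t)])
    else: d=np.array([a,-b,-1.])
    return np.array(c["xyz"]),R.from_quat(c["orientation"]).apply(d/np.linalg.norm(d))
def onz(c,u,v,z,fish=False):
    o,d=ray(c,u,v,fish);return o+d*(z-o[2])/d[2]
def tri(*rs):
    A=sum(np.eye(3)-np.outer(d,d) for o,d in rs);b=sum((np.eye(3)-np.outer(d,d))@o for o,d in rs)
    return np.linalg.solve(A,b)
def proj(c,p):
    K=np.array(c["intrinsics"]);q=R.from_quat(c["orientation"]).inv().apply(np.array(p)-c["xyz"]);return K[0,0]*q[0]/-q[2]+K[0,2],K[1,1]*-q[1]/-q[2]+K[1,2]
E
python3 - <<'E'
from h import *
import pickle
for n in("scene","side"):
    c=capture(n);pickle.dump(c,open(n+".pkl","wb"));cv2.imwrite(f"pics/{n}0.png",cv2.resize(c["image"],(784,588),interpolation=cv2.INTER_CUBIC));print(n,c["intrinsics"],c["xyz"],c["orientation"])
s=sense();print(s)
E
```

```text
scene [[424.00598655   0.         271.62100034]
 [  0.         424.00598655 212.88042977]
 [  0.           0.           1.        ]] [ 0.936671   -0.35207196  0.9273021 ] [0.2423754  0.11296284 0.38671568 0.88257835]
side [[467.0722783    0.         279.48477056]
 [  0.         467.0722783  215.13627613]
 [  0.           0.           1.        ]] [0.02500282 0.75828001 0.64314952] [-0.14625366  0.46007733  0.83324338 -0.26952585]
{'t': 0.1, 'qpos': array([-1.52729657e+00,  3.81156035e-01,  1.29817216e+00, -9.27503501e-06,
        1.46365459e+00, -2.15339752e-01]), 'joint_velocities': array([-0.00110599, -0.00169438, -0.00259059, -0.00159053,  0.00022037,
       -0.00238121]), 'tau': array([ 5.17532011e-03, -4.49219513e+01, -2.31657887e+01, -1.27717572e-04,
        3.63538202e-03,  8.05043328e-06]), 'tcp_pos': array([ 0.14073931, -0.53140151,  0.23076314]), 'tcp_rot': array([ 9.91636643e-01,  1.29059234e-01,  5.50528849e-05, -6.92895771e-04]), 'ft_force': array([-0.09775443,  0.16155702, -1.0836422 ]), 'wrist_torque': array([ 0.01280497,  0.02648573, -0.00821074]), 'finger_force': 0.0, 'width': 0.0852723703406996}
```

View pics/scene0.png

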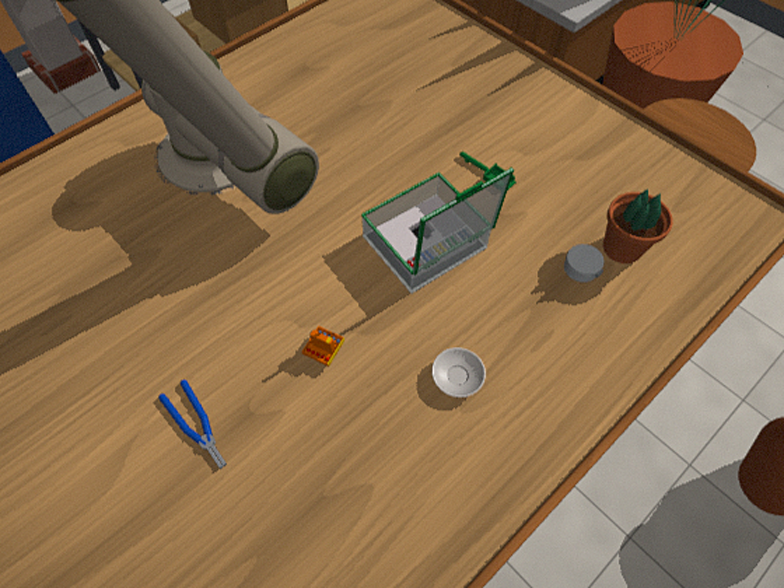

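View pics/side0.png

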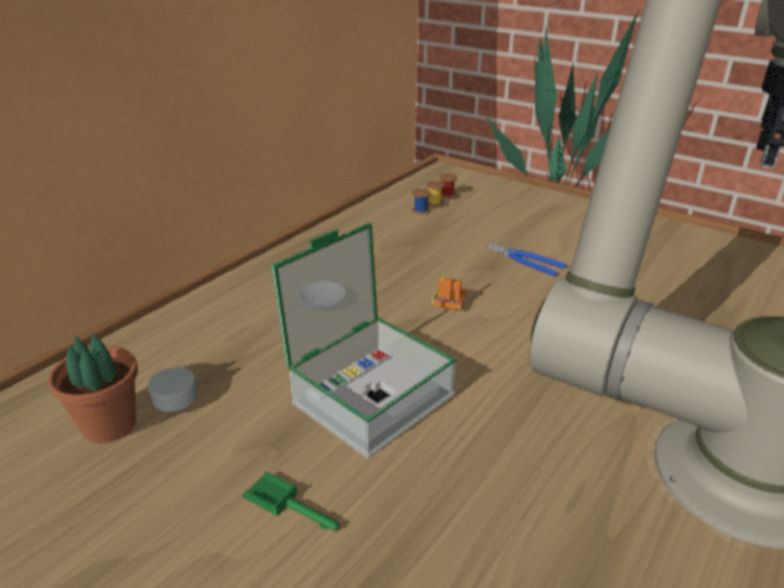

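The scene view shows the caddy at (323,345), box rim corners near (363,215), (440,177), (413,270) and (490,235), and the dish at (459,373). It also shows the pliers at (200,430), the tin at (584,262) and the scoop at (490,170). The side view shows rim corners (292,370), (369,418), (455,362), (378,322) and the dark socket at (378,395).

```bash
python3 - <<'E'
from h import *
import pickle
S=pickle.load(open("scene.pkl","rb"));D=pickle.load(open("side.pkl","rb"))
q=[onz(D,u/1.4,v/1.4,.068) for u,v in((292,370),(378,322),(369,418),(455,362))]
for p in q: print("rim",p.round(3))
print("mean",np.mean(q,0).round(4),"len",[np.linalg.norm(q[a]-q[b]).round(3) for a,b in((0,1),(2,3),(0,2),(1,3))])
m=np.mean(q,0);print("scene rim",[onz(S,u/1.4,v/1.4,.068).round(3) for u,v in((363,215),(440,177))])
print("lid edge tri",tri(ray(D,276/1.4,265/1.4),ray(S,513/1.4,171/1.4)).round(3),tri(ray(D,373/1.4,228/1.4),ray(S,418/1.4,270/1.4)).round(3))
x=(q[0]+q[1]-q[2]-q[3])[:2];y=(q[0]+q[2]-q[1]-q[3])[:2];print("yaw",np.arctan2(x[1],x[0]),np.arctan2(-y[0],y[1]))
for n,c in(("scene",S),("side",D)):
    h=cv2.cvtColor(c["image"],cv2.COLOR_BGR2HSV)
    for nm,lo,hi in(("orange",(5,200,120),(17,255,255)),("yellow",(22,180,120),(32,255,255))):
        k=cv2.inRange(h,lo,hi);nn,_,st,ce=cv2.connectedComponentsWithStats(k)
        print(n,nm,[(st[i].tolist(),ce[i].round(1).tolist(),onz(c,*ce[i],.03).round(3).tolist()) for i in range(1,nn) if st[i][4]>8])
print("sock",onz(D,378/1.4,395/1.4,.024),onz(S,418/1.4,230/1.4,.024))
for nm,u,v,z in(("dish",459,373,.015),("pl",205,440,.01),("plh1",163,398,.01),("plh2",185,383,.01),("pltip",223,467,.01),("tin",584,262,.03),("pot",637,225,.1),("scoopend",463,155,.01),("scoop",500,178,.01)): print(nm,onz(S,u/1.4,v/1.4,z).round(3))
cr=[cv2.resize(a,(780,300),interpolation=cv2.INTER_CUBIC) for a in(S["image"][225:265,206:310],)]
a=cv2.resize(S["image"][222:267,205:255],(390,351),interpolation=cv2.INTER_CUBIC);b=cv2.resize(D["image"][190:235,300:350],(390,351),interpolation=cv2.INTER_CUBIC)
cv2.imwrite("pics/cad.png",np.hstack([a,b]))
E
```

```text
rim [0.562 0.247 0.068]
rim [0.536 0.079 0.068]
rim [0.414 0.262 0.068]
rim [0.385 0.096 0.068]
mean [0.4742 0.1712 0.068 ] len [np.float64(0.17), np.float64(0.168), np.float64(0.149), np.float64(0.152)]
scene rim [array([0.395, 0.087, 0.068]), array([0.427, 0.257, 0.068])]
lid edge tri [0.588 0.237 0.224] [0.6   0.014 0.186]
yaw -0.10619423590718313 -0.16175448937264245
scene orange [([222, 233, 12, 12, 68], [227.8, 238.4], [0.513, -0.12, 0.03]), ([239, 238, 6, 4, 13], [241.2, 239.8], [0.538, -0.099, 0.03]), ([235, 242, 7, 10, 34], [237.7, 246.1], [0.545, -0.116, 0.03]), ([220, 245, 17, 15, 91], [228.5, 252.4], [0.542, -0.142, 0.03]), ([218, 250, 4, 4, 9], [219.3, 251.8], [0.527, -0.157, 0.03])]
scene yellow [([233, 241, 4, 4, 10], [234.3, 242.4], [0.532, -0.116, 0.03]), ([234, 241, 12, 20, 38], [239.3, 251.3], [0.557, -0.122, 0.03])]
side orange []
side yellow []
sock [0.46256964 0.177995   0.024     ] [0.46631663 0.16160586 0.024     ]
dish [0.721 0.008 0.015]
pl [ 0.527 -0.368  0.01 ]
plh1 [ 0.421 -0.379  0.01 ]
plh2 [ 0.423 -0.338  0.01 ]
pltip [ 0.582 -0.371  0.01 ]
tin [0.728 0.328 0.03 ]
pot [0.759 0.405 0.1  ]
scoopend [0.382 0.377 0.01 ]
scoop [0.478 0.385 0.01 ]
```

View pics/cad.png

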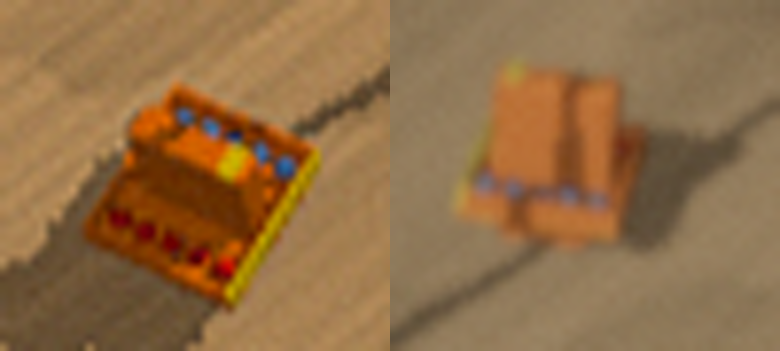

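The crop shows the caddy's yellow wall on its right side (tray corners (180,88), (318,150), (232,305), (88,235)) and the fin top from (150,120) to (232,160).

```bash
python3 - <<'E'
from h import *
import pickle
S=pickle.load(open("scene.pkl","rb"));D=pickle.load(open("side.pkl","rb"))
f=lambda u,v,z:onz(S,205+u/7.8-.5,222+v/7.8-.5,z)
q=[f(*p,.023) for p in((180,88),(318,150),(232,305),(88,235))]
print(np.mean(q,0),[np.linalg.norm(q[i]-q[i-1]).round(3) for i in range(4)])
d=(q[1]-q[0]+q[2]-q[3]);e=q[0]-q[3]+q[1]-q[2];print("yaw",np.arctan2(d[1],d[0]),np.arctan2(-e[0],e[1]))
print("finmark",f(232,160,.053),"fin",f(145,120,.053), tri(ray(S,205+232/7.8-.5,222+160/7.8-.5),ray(D,300+(515-390)/7.8-.5,190+70/7.8-.5)))
E
```

```text
[ 0.53061942 -0.12670987  0.023     ] [np.float64(0.056), np.float64(0.049), np.float64(0.057), np.float64(0.05)]
yaw 0.35532862340939336 0.38018055459933847
finmark [ 0.54111972 -0.12119406  0.053     ] fin [ 0.51313404 -0.13168098  0.053     ] [ 0.54139665 -0.12064311  0.05230428]
```

Request:
jog_arm([
  [0.8,-0.485,0,0,0,0],
  [0.8,-0.485,0,0,0,0],
  [0.8,-0.485,0,0,0,0],
  [0.8,-0.485,0,0,0,0],
  [0.8,-0.485,0,0,0,0],
  [0.8,-0.485,0,0,0,0],
  [0.8,-0.485,0,0,0,0],
  [0.8,-0.485,0,0,0,0],
  [0.8,-0.485,0,0,0,0],
  [0.8,-0.485,0,0,0,0],
], hand=0)

```text
t: 1.1
tcp_pos: [0.4012, -0.2609, 0.2311]
tcp_rot: [0.992, 0.129, -0.0, -0.0]
ft_force: [0.1, -1.3, 0.0]
width: 0.0851
finger_force: 0.0
```

Request:
jog_arm([
  [0.8,-0.485,0,0,0,0],
  [0.8,-0.485,0,0,0,0],
  [0.8,-0.485,0,0,0,0],
  [0.8,-0.485,0.3,0,0,0],
  [0.8,-0.485,0.5,0,0,0],
  [0,0,0.5,0,0,-0.5],
  [0,0,0.3,0,0,-0.5],
  [0,0,0,0,0,0],
  [0,0,0,0,0,0],
  [0,0,0,0,0,0],
])

```text
t: 2.1
tcp_pos: [0.5305, -0.1279, 0.1682]
tcp_rot: [0.984, 0.18, 0.001, 0.0]
ft_force: [-1.0, -0.4, -0.6]
width: 0.0855
finger_force: 0.0
```

```bash
cat >> h.py <<'E'
def plan(x,y,z,psi):
    s=sense();r=R.from_quat(s["tcp_rot"]);M=r.as_matrix()
    G=(R.from_euler("z",psi)*R.from_euler("x",np.pi))
    sh=r.inv().apply(np.array([x,y,z])-s["tcp_pos"])/.04;tu=(r.inv()*G).as_rotvec()/np.radians(6)
    print("t",s["t"],"tcp",s["tcp_pos"].round(4),"psi",np.arctan2(M[1,0],M[0,0]).round(4),"F",s["ft_force"].round(2),"w",round(s["width"],4),"| shift",sh.round(2),"turn",tu.round(2))
E
python3 - <<'E'
from h import *
import pickle
c=capture("wrist");pickle.dump(c,open("w1.pkl","wb"));cv2.imwrite("pics/w1.png",cv2.resize(c["image"],(784,588),interpolation=cv2.INTER_CUBIC));print(c["intrinsics"],c["xyz"])
plan(.5306,-.1267,.036,.367)
E
```

```text
[[325.1922621    0.         280.33884073]
 [  0.         325.1922621  209.61747373]
 [  0.           0.           1.        ]] [ 0.59717088 -0.10168554  0.31096659]
t 2.15 tcp [ 0.5305 -0.1279  0.1682] psi 0.3623 F [ 0.28  0.1  -0.04] w 0.0853 | shift [ 0.01 -0.03  3.3 ] turn [ 0.01 -0.01 -0.04]
```

View pics/w1.png

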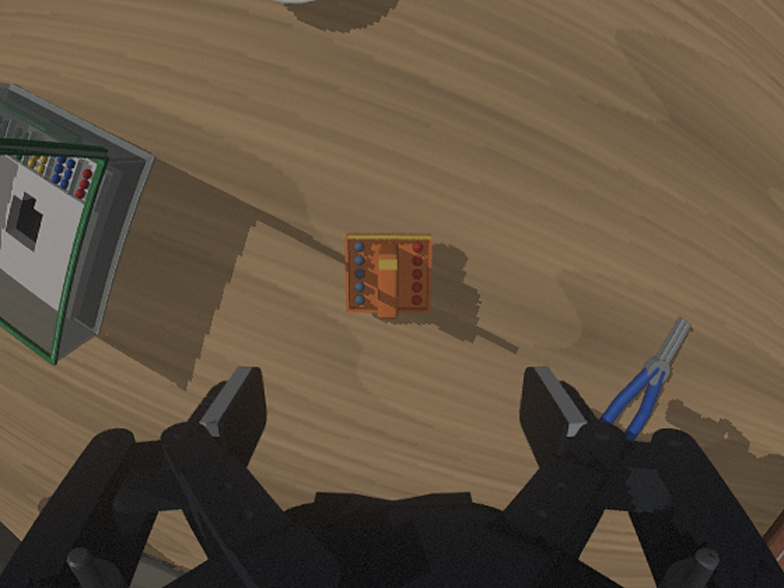

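The wrist view shows the caddy squared to the gripper, with tray corners (346,235), (431,235), (430,311), (347,311) and the fin at column 388. The socket is visible at (28,220). I'll check the centre, then grasp.

```bash
python3 - <<'E'
from h import *
import pickle
c=pickle.load(open("w1.pkl","rb"))
f=lambda u,v,z:onz(c,(u+.5)/1.4-.5,(v+.5)/1.4-.5,z,True)
q=[f(*p,.023) for p in((346,234),(431,234),(430,311),(347,311))];print(np.mean(q,0),[np.linalg.norm(q[i]-q[i-1]).round(3) for i in range(4)])
d=q[0]-q[3]+q[1]-q[2];print(np.arctan2(d[1],d[0]),"mark",f(388,264,.053))
E
```

```text
[ 0.52966403 -0.12487779  0.023     ] [np.float64(0.052), np.float64(0.054), np.float64(0.052), np.float64(0.056)]
0.35966629795575217 mark [ 0.54178176 -0.12026294  0.053     ]
```

Request:
jog_arm([
  [0,0,0.7,0,0,0],
  [0,0,0.7,0,0,0],
  [0,0,0.5,0,0,0],
  [0,0,0.3,0,0,0],
  [0,0,0,0,0,0],
  [0,0,0,0,0,0],
  [0,0,0,0,0,0],
  [0,0,0,0,0,0],
  [0,0,0,0,0,0],
  [0,0,0,0,0,0],
], hand=0.4)

```text
t: 3.15
tcp_pos: [0.5304, -0.1276, 0.0797]
tcp_rot: [0.984, 0.181, 0.0, 0.0]
ft_force: [-1.2, -0.0, 0.8]
width: 0.0514
finger_force: 0.0
```

Request:
jog_arm([
  [0,-0.06,0.5,0,0,0],
  [0,0,0.5,0,0,0],
  [0,0,0.28,0,0,0],
  [0,0,0,0,0,0],
  [0,0,0,0,0,0],
  [0,0,0,0,0,0],
  [0,0,0,0,0,0],
  [0,0,0,0,0,0],
  [0,0,0,0,0,0],
  [0,0,0,0,0,0],
])

```text
t: 4.15
tcp_pos: [0.5295, -0.1253, 0.0283]
tcp_rot: [0.984, 0.181, 0.0, 0.0]
ft_force: [0.5, 0.4, -0.1]
width: 0.0513
finger_force: 0.0
```

Request:
jog_arm([
  [0,0,0,0,0,0],
  [0,0,0,0,0,0],
  [0,0,0,0,0,0],
  [0,0,0,0,0,0],
  [0,0,0,0,0,0],
  [0,0,0,0,0,0],
  [0,0,0,0,0,0],
  [0,0,0,0,0,0],
  [0,0,0,0,0,0],
  [0,0,0,0,0,0],
], hand=1, squeeze=35)

```text
t: 5.15
tcp_pos: [0.5295, -0.1253, 0.0282]
tcp_rot: [0.984, 0.181, 0.0, 0.0]
ft_force: [-0.7, 0.2, 1.6]
width: 0.0111
finger_force: 36.2
```

```bash
python3 - <<'E'
from h import *
s=sense();plan(.40,.18,.22,-.13);print(s["finger_force"])
E
```

```text
t 5.15 tcp [ 0.5295 -0.1253  0.0282] psi 0.3635 F [-0.66  0.25  1.63] w 0.0111 | shift [-0.31 -8.28 -4.8 ] turn [ 0.   -0.    4.71]
36.24759793281555
```

Request:
jog_arm([
  [0,0,-0.6,0,0,0],
  [0,0,-1,0,0,0],
  [-0.1,-0.4,-1,0,0,0],
  [-0.1,-0.7,-1,0,0,0],
  [-0.1,-0.9,-0.8,0,0,0],
  [0,-0.9,-0.4,0,0,0],
  [0,-0.9,0,0,0,0],
  [0,-0.9,0,0,0,0],
  [0,-0.9,0,0,0,0],
  [0,-0.9,0,0,0,0],
])

```text
t: 6.15
tcp_pos: [0.4247, 0.1147, 0.2199]
tcp_rot: [0.984, 0.181, -0.0, -0.0]
ft_force: [0.8, -1.0, -0.7]
width: 0.0111
finger_force: 35.9
```

Request:
jog_arm([
  [0,-0.9,0,0,0,0.5],
  [0,-0.7,0,0,0,0.8],
  [0,0,0,0,0,0.9],
  [0,0,0,0,0,0.9],
  [0,0,0,0,0,0.9],
  [0,0,0,0,0,0.7],
  [0,0,0,0,0,0],
  [0,0,0,0,0,0],
  [0,0,0,0,0,0],
  [0,0,0,0,0,0],
])

```text
t: 7.15
tcp_pos: [0.4044, 0.1737, 0.2201]
tcp_rot: [0.998, -0.064, -0.0, 0.0]
ft_force: [0.5, -0.3, -0.5]
width: 0.0112
finger_force: 35.9
```

```bash
python3 - <<'E'
from h import *
import pickle
c=capture("wrist");pickle.dump(c,open("w2.pkl","wb"));cv2.imwrite("pics/w2.png",cv2.resize(c["image"],(784,588),interpolation=cv2.INTER_CUBIC));print(c["xyz"])
plan(.462,.173,.15,-.13)
E
```

```text
[0.47530521 0.16508291 0.36279077]
t 7.2 tcp [0.4044 0.1738 0.2201] psi -0.128 F [-0.43  0.25 -1.53] w 0.0114 | shift [ 1.43 -0.17  1.75] turn [-0.    0.    0.02]
```

View pics/w2.png

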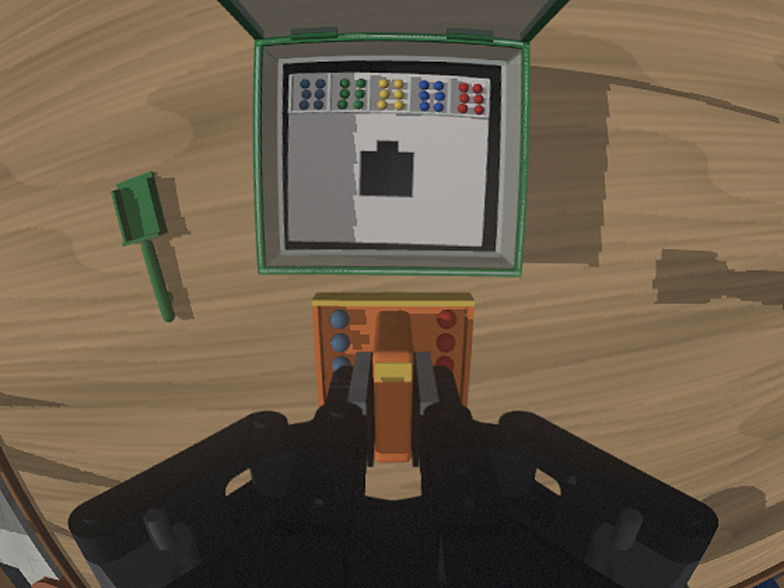

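The wrist view shows the whole socket at about (360–413, 142–197), with its notch towards the hinge, and the rim corners at (256,40), (530,40), (521,273), (259,273). The caddy in hand has its yellow side forward and is square.

```bash
python3 - <<'E'
from h import *
import pickle
c=pickle.load(open("w2.pkl","rb"))
g=cv2.resize(cv2.cvtColor(c["image"],cv2.COLOR_BGR2GRAY)[95:147,250:302],None,fx=8,fy=8,interpolation=cv2.INTER_CUBIC)
k=(g<70).astype(np.uint8);n,l,st,_=cv2.connectedComponentsWithStats(k);i=1+np.argmax(st[1:,4]);
ct=max(cv2.findContours((l==i).astype(np.uint8),cv2.RETR_EXTERNAL,cv2.CHAIN_APPROX_NONE)[0],key=cv2.contourArea)[:,0]
P=np.array([onz(c,250+(u+.5)/8-.5,95+(v+.5)/8-.5,.024,True)[:2] for u,v in ct])
poly=cv2.approxPolyDP((P*1e4).astype(np.float32)[:,None],25,True)[:,0]/1e4
print(poly.round(4))
(a,b),sz,an=cv2.minAreaRect((P*1e4).astype(np.float32));print("rect",a/1e4,b/1e4,np.array(sz)/1e4,an)
f=lambda u,v,z:onz(c,(u+.5)/1.4-.5,(v+.5)/1.4-.5,z,True)
q=[f(*p,.068) for p in((256,40),(530,40),(521,273),(259,273))];print("box",np.mean(q,0),[np.linalg.norm(q[i]-q[i-1]).round(3) for i in range(4)])
d=q[0]-q[3]+q[1]-q[2];e=q[0]-q[1]+q[3]-q[2];th=np.arctan2(d[1],d[0]);print("yaw",th,np.arctan2(-e[0],e[1]),"hinge",(q[0]+q[1])/2,"bay",np.mean(q,0)[:2]-.012*np.array([np.cos(th),np.sin(th)]))
z=sense()["tcp_pos"][2]-.028+.023
q=[f(*p,z) for p in((313,295),(473,295))];print("tray yellow",q,np.mean(q,0)[:2]-sense()["tcp_pos"][:2])
E
```

```text
[[0.4865 0.1869]
 [0.4549 0.1915]
 [0.4487 0.1544]
 [0.4807 0.1492]
 [0.4824 0.1596]
 [0.4901 0.1594]
 [0.4925 0.1736]
 [0.4853 0.1756]]
rect 0.47165087890625 0.16993759765625 [0.03852098 0.04057433] 80.82841491699219
box [0.48218136 0.16465756 0.068     ] [np.float64(0.159), np.float64(0.18), np.float64(0.159), np.float64(0.18)]
yaw -0.1415480191798029 -0.12786157657002453 hinge [0.56092977 0.15343583 0.068     ] bay [0.47030137 0.16635047]
tray yellow [array([0.43484637, 0.1975834 , 0.21510133]), array([0.42784029, 0.14328144, 0.21510133])] [ 0.02696781 -0.00332531]
```

Request:
jog_arm([
  [0.5,-0.04,0.3,0,0,0],
  [0.6,-0.04,0.6,0,0,0],
  [0.46,-0.04,0.8,0,0,0],
  [0,0,0.8,0,0,0.26],
  [0,0,0.6,0,0,0],
  [0,0,0.4,0,0,0],
  [0,0,0,0,0,0],
  [0,0,0,0,0,0],
  [0,0,0,0,0,0],
  [0,0,0,0,0,0],
])

```text
t: 8.2
tcp_pos: [0.4674, 0.1706, 0.0811]
tcp_rot: [0.997, -0.078, 0.001, -0.0]
ft_force: [0.7, 0.5, -1.4]
width: 0.0113
finger_force: 35.8
```

```bash
python3 - <<'E'
from h import *
plan(.467,.1705,.054,-.155)
E
```

```text
t 8.2 tcp [0.4674 0.1706 0.0811] psi -0.1557 F [ 0.67  0.46 -1.41] w 0.0113 | shift [-0.01  0.    0.68] turn [-0.01 -0.02 -0.01]
```

Request:
jog_arm([
  [0,0,0.3,0,0,0],
  [0,0,0.2,0,0,0],
  [0,0,0.1,0,0,0],
  [0,0,0.04,0,0,0],
  [0,0,0.04,0,0,0],
  [0,0,0.03,0,0,0],
  [0,0,0.03,0,0,0],
  [0,0,0.03,0,0,0],
  [0,0,0,0,0,0],
  [0,0,0,0,0,0],
])

```text
t: 9.2
tcp_pos: [0.4669, 0.1705, 0.0494]
tcp_rot: [0.997, -0.078, 0.0, -0.0]
ft_force: [-0.4, 0.8, -1.7]
width: 0.0113
finger_force: 35.9
```

Request:
jog_arm([
  [0,0,0.03,0,0,0],
  [0,0,0.03,0,0,0],
  [0,0,0.03,0,0,0],
  [0,0,0,0,0,0],
  [0,0,0,0,0,0],
  [0,0,0,0,0,0],
  [0,0,0,0,0,0],
  [0,0,0,0,0,0],
  [0,0,0,0,0,0],
  [0,0,0,0,0,0],
])

```text
t: 10.2
tcp_pos: [0.4669, 0.1705, 0.0457]
tcp_rot: [0.997, -0.078, 0.0, 0.0]
ft_force: [0.2, -0.1, -0.4]
width: 0.0111
finger_force: 35.9
```

No resistance 6 mm below the unseated height, so the foot is entering the socket.

Request:
jog_arm([
  [0,0,0.03,0,0,0],
  [0,0,0.03,0,0,0],
  [0,0,0.03,0,0,0],
  [0,0,0.03,0,0,0],
  [0,0,0,0,0,0],
  [0,0,0,0,0,0],
  [0,0,0,0,0,0],
  [0,0,0,0,0,0],
  [0,0,0,0,0,0],
  [0,0,0,0,0,0],
])

```text
t: 11.2
tcp_pos: [0.4669, 0.1705, 0.041]
tcp_rot: [0.997, -0.078, 0.0, -0.0]
ft_force: [0.0, 0.3, -1.3]
width: 0.0113
finger_force: 35.9
```

Request:
jog_arm([
  [0,0,0.03,0,0,0],
  [0,0,0.03,0,0,0],
  [0,0,0,0,0,0],
  [0,0,0,0,0,0],
  [0,0,0,0,0,0],
  [0,0,0,0,0,0],
  [0,0,0,0,0,0],
  [0,0,0,0,0,0],
  [0,0,0,0,0,0],
  [0,0,0,0,0,0],
])

```text
t: 12.2
tcp_pos: [0.467, 0.1705, 0.0386]
tcp_rot: [0.997, -0.078, 0.0, -0.0]
ft_force: [-0.6, 0.2, 3.0]
width: 0.0113
finger_force: 36.5
```

Contact at z 38.6 mm, which matches home. Releasing and lifting.

Request:
jog_arm([
  [0,0,0,0,0,0],
  [0,0,0,0,0,0],
  [0,0,0,0,0,0],
  [0,0,0,0,0,0],
  [0,0,0,0,0,0],
  [0,0,0,0,0,0],
  [0,0,-0.3,0,0,0],
  [0,0,-0.6,0,0,0],
  [0,0,-0.8,0,0,0],
  [-0.1,0,-1,0,0,0],
], hand=0.35)

```text
t: 13.2
tcp_pos: [0.4625, 0.171, 0.1469]
tcp_rot: [0.997, -0.078, -0.001, 0.0]
ft_force: [0.3, 0.2, -0.4]
width: 0.0553
finger_force: 0.0
```

Request:
jog_arm([
  [-0.5,0,-1,0,0,0],
  [-0.6,0,-1,0,0,0],
  [-0.5,0,-1,0,0,0],
  [0,0,-0.5,0,0,0],
  [0,0,0,0,0,0],
  [0,0,0,0,0,0],
  [0,0,0,0,0,0],
  [0,0,0,0,0,0],
  [0,0,0,0,0,0],
  [0,0,0,0,0,0],
], hand=1)

```text
t: 14.2
tcp_pos: [0.3998, 0.181, 0.2861]
tcp_rot: [0.997, -0.078, -0.0, 0.0]
ft_force: [1.3, 0.5, 0.3]
width: -0.0006
finger_force: 0.0
```

```bash
python3 - <<'E'
from h import *
import pickle
c=capture("wrist");pickle.dump(c,open("w3.pkl","wb"));d=capture("side");pickle.dump(d,open("s3.pkl","wb"));b=capture("scene");pickle.dump(b,open("c3.pkl","wb"))
a=cv2.resize(c["image"][0:210,130:430],(400,280),interpolation=cv2.INTER_CUBIC);e=cv2.resize(d["image"][150:360,150:450],(400,280),interpolation=cv2.INTER_CUBIC)
f=cv2.resize(b["image"][90:240,220:420],(400,300),interpolation=cv2.INTER_CUBIC);g=cv2.resize(c["image"],(400,300))
cv2.imwrite("pics/w3.png",np.vstack([np.hstack([a,e]),np.hstack([f,g])]))
plan(.467,.1705,.2,-.155)
E
```

```text
t 14.35 tcp [0.3997 0.1811 0.2864] psi -0.1559 F [-0.57  0.14 -0.93] w -0.0003 | shift [ 1.7  -0.    2.16] turn [ 0.    0.   -0.01]
```

View pics/w3.png

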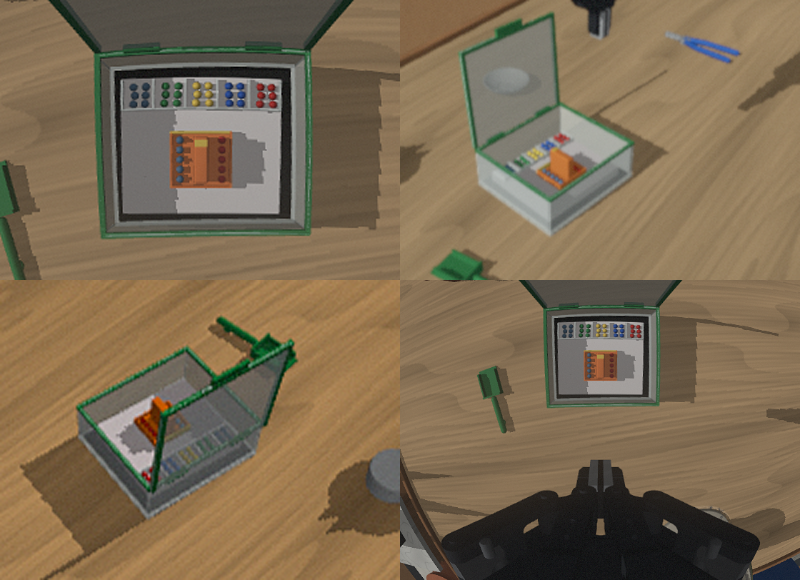

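The caddy sits flat and square in the socket, yellow side to the hinge. The lid's free corners are at scene crop (292,343) and (165,408), and side crop (461,53) and (553,14).

```bash
python3 - <<'E'
from h import *
import pickle
D=pickle.load(open("s3.pkl","rb"));S=pickle.load(open("c3.pkl","rb"))
k=.75
L=tri(ray(D,150+61*k,150+53*k),ray(S,220+292/2,90+63/2));Rr=tri(ray(D,150+153*k,150+14*k),ray(S,220+165/2,90+128/2))
print(L.round(3),Rr.round(3),np.linalg.norm(L-Rr))
m=(L+Rr)/2-[.561,.1534,.068];u=np.array([np.cos(-.135),np.sin(-.135)]);print("along",m[:2]@u,m[2],"angle",np.arctan2(m[2],-m[:2]@u),np.hypot(m[2],m[:2]@u))
E
```

```text
[0.587 0.239 0.224] [0.557 0.07  0.227] 0.17125687874690318
along 0.01050798770625009 0.1575178164386279 angle 1.6374074687949007 0.15786792043106151
```

Request:
jog_arm([
  [0.5,0,0,0,0,0],
  [0.7,0,0,0,0,0],
  [0.8,0,0,0,0,0],
  [0.8,0,0,0,0,0],
  [0.8,0,0,0,0,0],
  [0.8,0,0,0,0,0],
  [0.7,0,0,0,0,0],
  [0.5,0,0,0,0,0],
  [0,0,0,0,0,0],
  [0,0,0,0,0,0],
])

```text
t: 15.35
tcp_pos: [0.6207, 0.1463, 0.2861]
tcp_rot: [0.997, -0.078, -0.0, 0.0]
ft_force: [-0.2, 0.6, -0.1]
width: 0.0
finger_force: 0.0
```

Request:
jog_arm([
  [0,0,0.3,0,0,0],
  [0,0,0.5,0,0,0],
  [0,0,0.5,0,0,0],
  [0,0,0.5,0,0,0],
  [0,0,0.35,0,0,0],
  [0,0,0,0,0,0],
  [0,0,0,0,0,0],
  [-0.3,0,0,0,0,0],
  [-0.3,0,0,0,0,0],
  [0,0,0,0,0,0],
])

```text
t: 16.35
tcp_pos: [0.5966, 0.1505, 0.2022]
tcp_rot: [0.997, -0.078, 0.001, -0.0]
ft_force: [0.6, -0.3, -0.1]
width: -0.0004
finger_force: 0.0
```

```bash
python3 - <<'E'
from h import *
for u,z in((-.007,.202),(-.058,.184),(-.097,.148),(-.117,.113),(-.13,.073)): plan(.561+.988*u,.1534-.154*u,z,-.155)
E
```

```text
t 16.35 tcp [0.5966 0.1505 0.2022] psi -0.1552 F [ 0.57 -0.3  -0.08] w -0.0004 | shift [-1.07  0.07  0.  ] turn [-0.   -0.02 -0.  ]
t 16.35 tcp [0.5966 0.1505 0.2022] psi -0.1552 F [ 0.57 -0.3  -0.08] w -0.0004 | shift [-2.34  0.07  0.45] turn [-0.   -0.02 -0.  ]
t 16.35 tcp [0.5966 0.1505 0.2022] psi -0.1552 F [ 0.57 -0.3  -0.08] w -0.0004 | shift [-3.32  0.07  1.35] turn [-0.   -0.02 -0.  ]
t 16.35 tcp [0.5966 0.1505 0.2022] psi -0.1552 F [ 0.57 -0.3  -0.08] w -0.0004 | shift [-3.82  0.07  2.22] turn [-0.   -0.02 -0.  ]
t 16.35 tcp [0.5966 0.1505 0.2022] psi -0.1552 F [ 0.57 -0.3  -0.08] w -0.0004 | shift [-4.15  0.07  3.22] turn [-0.   -0.02 -0.  ]
```

Request:
jog_arm([
  [-0.37,0,0,0,0,0],
  [-0.35,0,0,0,0,0],
  [-0.35,0,0,0,0,0],
  [-0.32,0,0.08,0,0,0],
  [-0.32,0,0.1,0,0,0],
  [-0.32,0,0.12,0,0,0],
  [-0.31,0,0.15,0,0,0],
  [-0.27,0,0.2,0,0,0],
  [-0.25,0,0.22,0,0,0],
  [0,0,0,0,0,0],
])

```text
t: 17.35
tcp_pos: [0.4838, 0.168, 0.1659]
tcp_rot: [0.997, -0.078, -0.0, -0.0]
ft_force: [-0.0, -0.1, 0.7]
width: -0.0003
finger_force: 0.0
```

Request:
jog_arm([
  [-0.24,0,0.23,0,0,0],
  [-0.22,0,0.25,0,0,0],
  [-0.15,0,0.22,0,0,0],
  [-0.13,0,0.22,0,0,0],
  [-0.12,0,0.22,0,0,0],
  [-0.1,0,0.21,0,0,0],
  [-0.1,0,0.2,0,0,0],
  [-0.1,0,0.2,0,0,0],
  [-0.08,0,0.2,0,0,0],
  [0,0,0,0,0,0],
])

```text
t: 18.35
tcp_pos: [0.4343, 0.1755, 0.0867]
tcp_rot: [0.997, -0.078, -0.001, 0.0]
ft_force: [0.0, 0.0, -0.2]
width: -0.0003
finger_force: 0.0
```

```bash
python3 - <<'E'
from h import *
plan(.561-.988*.13,.1534+.154*.13,.073,-.155)
d=capture("side");b=capture("scene")
e=cv2.resize(d["image"][150:360,150:450],(400,280),interpolation=cv2.INTER_CUBIC)
f=cv2.resize(b["image"][90:230,220:420],(400,280),interpolation=cv2.INTER_CUBIC)
cv2.imwrite("pics/w4.png",np.hstack([e,f]))
E
```

```text
t 18.35 tcp [0.4343 0.1755 0.0867] psi -0.1558 F [ 0.05  0.02 -0.24] w -0.0003 | shift [-0.03  0.06  0.34] turn [ 0.01  0.02 -0.01]
```

View pics/w4.png

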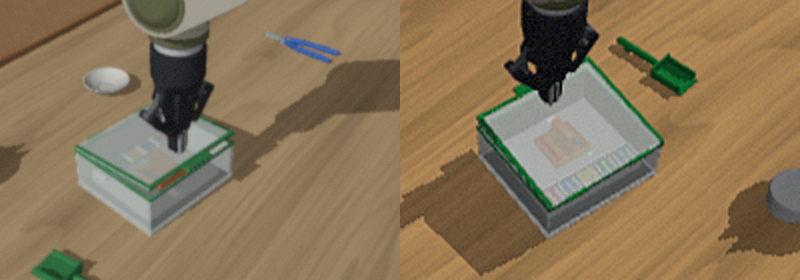

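The lid is nearly shut, with its edge still slightly above the rim at about (190,160) in the left crop. Pressing down gently.

Request:
jog_arm([
  [0,0,0.1,0,0,0],
  [0,0,0.1,0,0,0],
  [0,0,0.07,0,0,0],
  [0,0,0.05,0,0,0],
  [0,0,0.03,0,0,0],
  [0,0,0.02,0,0,0],
  [0,0,0,0,0,0],
  [0,0,0,0,0,0],
  [0,0,0,0,0,0],
  [0,0,0,0,0,0],
])

```text
t: 19.45
tcp_pos: [0.4353, 0.1755, 0.0734]
tcp_rot: [0.997, -0.078, 0.0, -0.0]
ft_force: [-2.3, -0.2, 6.6]
width: -0.0002
finger_force: 3.6
```

Request:
jog_arm([
  [0,0,0,0,0,0],
  [0,0,0,0,0,0],
  [0,0,-0.1,0,0,0],
  [0,0,-0.4,0,0,0],
  [0,0,-0.8,0,0,0],
  [0,0,-1,0,0,0],
  [0,0,-1,0,0,0],
  [0,0,-0.6,0,0,0],
  [0,0,0,0,0,0],
  [0,0,0,0,0,0],
])

```text
t: 20.45
tcp_pos: [0.4351, 0.1754, 0.2288]
tcp_rot: [0.997, -0.078, 0.0, -0.0]
ft_force: [1.2, 0.4, -0.2]
width: 0.0001
finger_force: 0.0
```

```bash
python3 - <<'E'
from h import *
d=capture("side");b=capture("scene");print(sense()["tcp_pos"],sense()["ft_force"])
e=cv2.resize(d["image"][220:340,180:350],(400,282),interpolation=cv2.INTER_CUBIC)
f=cv2.resize(b["image"][110:215,240:390],(400,282),interpolation=cv2.INTER_CUBIC)
cv2.imwrite("pics/w5.png",np.hstack([e,f]))
E
```

```text
[0.43480044 0.17540042 0.22784094] [ 0.60107778  1.63356033 -0.35175639]
```

View pics/w5.png

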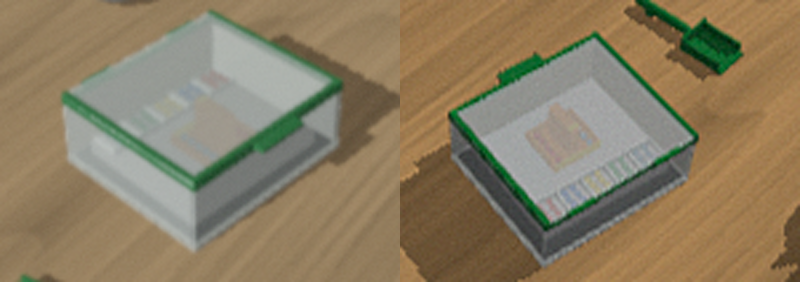

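The lid lies flat on the rim all round (left crop corners (65,97), (195,185), (340,85)) and the caddy is seated inside.

```bash
python3 -c "
from cell import *
print(close_job())"
```

```text
the job is handed in; nothing more can be done
None
```

The job is handed in at about 20.5 s: by the force readings and camera views, the caddy is home in the socket with its yellow side to the hinge and released, the lid is shut flat, and the arm never went near the bystanders; the judge's verdict wasn't shown.

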